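# Chock a row of stock bottles

## Task

Three white stock bottles with green caps lie on their sides in a row against the metal end stop, and nothing holds the open end of the row. Fetch the blue wedge chock and set it flat on the ledge at the open end, square to the row and in the middle of the last bottle's length, with its thin toe tucked in under that bottle until it touches or very nearly does, so that the row cannot roll apart. Leave the three bottles lying together in their row against the stop, and let go of the chock.

Things in the scene. Friction and masses are not known exactly. Their poses are not given: they have to be found in the camera images.
- chock: blue plastic wedge, black ribs on the ramp, 40 wide (x), 80 long (y), 30 high, 80 g, loose, upright. Origin: centre of underside. Thin toe (3 mm) at y = +40; straight ramp to full height at y = -5; from there to y = -40 a flat-topped block: grip it there across x. When the ramp just touches a bottle, the bottle's axis is at y = 52, so the toe is under the bulge: slide it in along the ledge.
- end_stop: aluminium angle bracket fixed to the ledge, upright face 110 wide (x), 48 high. Origin: on the ledge, at the middle of the foot of the face that the bottles lean on; y points away from the bottles (the row runs from the face along -y), x is along the bottles' axes, z up. Turned up to 0.3 rad either way.
- bottle_first_axis (a point): centre (mid-length, on the axis, 26 mm above the ledge) of the bottle next to the stop: white, green cap, lying on its side, 90 long (x), 53 in diameter, 100 g, free to roll; y and z turn with it. A like bottle lies between it and the last one.
- bottle_end_axis (a point): centre of the last bottle, at the open end of the row: same kind, size and axes, 106 mm from the first one's centre, 133 mm from the stop's face. The chock goes on its side away from the stop.
There are look-alikes about, which are no part of the job. Leave any orange look-alike of the part that bears bottle_first_axis alone. There is more than one size of the chock; the one meant has the size given above.

How it is judged:
At the end, for the whole second after the job is handed in: At rest: the row still lies against the stop (last axis 115-152 mm from its face, first within 45, 25 mm sideways, 11 deg); chock flat on the ledge, toe towards the last bottle, up to about 15 mm from touching, centred within 20 mm, square within 11 deg (y of bottle_first_axis in the frame of end_stop above -0.045 m and y of bottle_end_axis in the frame of end_stop between -0.152 and -0.115 m and x of bottle_end_axis in the frame of end_stop between -0.025 and 0.025 m and height (world z) of bottle_end_axis between 0.02 and 0.033 m and angle between the x axis of bottle_end_axis and the x axis of end_stop, either way round below 0.2 rad and y of bottle_end_axis in the frame of chock between 0.04 and 0.067 m and x of bottle_end_axis in the frame of chock between -0.02 and 0.02 m and angle between the y axis of chock and the y axis of end_stop, either way round below 0.2 rad and angle between chock's own z axis and vertical below 0.1 rad and height (world z) of chock between -0.005 and 0.006 m and linear speed of each of chock, bottle_end below 0.02 m/s).
It also fails if it takes over 32 s, if anything falls off the work surface, if the arm or the gripper's body presses on something with over 40 N, if the wrist force passes 120 N, or if a joint passes its speed limit or range.

## Robot

A 7-joint arm with a two-finger parallel gripper is mounted at the origin on a cart in front of the work surface, level with it; the furniture and walls round the work are solid. World frame = base frame: x ahead of the robot, y to its left, z up, the work surface at z = 0. Lengths are in m, angles in rad, forces in N, time in s.
With the tool pointing down it reaches from about 0.4 to 0.85 m from the base axis. Payload 4.5 kg.
Tool frame: the origin (TCP) lies midway between the tips of the shut fingers; the grasp point (between the pads) lies r.grip_point_offset behind it (r.grip_point_offset is the distance from the TCP to the grasp point, in m); z points along the fingers, y is the line along which they close (so a half turn about z gives the same grasp; the last joint's range is limited). The gripper opens to 88 mm and grips with 3 to 60 N. Pads are 18 mm wide; open, the fingers measure 123 mm over their backs; the gripper's body (75 mm by 187 mm) begins 45 mm behind the grasp point.
Start: joints at [1.209, 0.689, -0.195, 1.565, 0.157, 0.902, -0.215], TCP at [0.241, -0.577, 0.239] pointing down, gripper open.
Joint ranges: [-3.01, 3.01], [-0.46, 2.08], [-1.47, 1.51], [0.13, 2.56], [-1, 4.14], [0.04, 2.09], [-2.66, 2.66]. Speed limits (rad/s): [2.57, 2.57, 3.14, 3.14, 3.14, 3.14, 3.14].

## Interface

Orientations are given as a unit quaternion [x, y, z, w].
In Python, from plant import r gives the robot as it stands.
- The arm moves only by the shell command python3 -m jog 'ROWS' [FORCE]. ROWS is JSON, a list of rows, each an object of numbers: "wx", "wy", "wz": the turn, a rotation vector about the world's x, y, z as a fraction of full scale; "dx", "dy", "dz": the shift along the world's x, y, z as a fraction of full scale; "hand": the closure, from 0 (fully open) to 1 (shut). In form: [{"wx": .., "wy": .., "wz": .., "dx": .., "dy": .., "dz": .., "hand": ..}, ...]. A call has 1 to 5 rows; each row shifts and turns the commanded pose from where the row before left it; what a row does not reach is not made up. Full scale, the value 1, is 0.25 m for a shift and 2 rad for a turn. A row lasts 1/12 s, in which the tool goes at most 41.7 mm and 7.16 degrees, less where a joint would pass 70% of its speed; a pose out of reach is approached as far as the arm can. A call with a number of a shift or a turn outside -1 to 1 is refused whole. A call with a gripper value outside its range is refused whole. The fingers move at their own pace and stop on an object; FORCE is the grip in N (left out, the last holds). Time passes only in rows, so rows that do not move let the fingers close. It gives the time, the measured TCP pose, the force, the opening and the grip force at its end, in the units of the state.
- r.get_state(): the state, without advancing time (a new reading comes with each control period).
- r.snapshot(name): name is "scene" or "top"; returns the picture (480x640x3 uint8, red, green, blue); there is no depth.
- r.camera_info(name): a dict with "mtx" (3x3 intrinsics, pixels), "R" (3x3) and "t" (3): a world point X has camera coordinates R X + t. Camera axes: x right, y down, z forward; pixel columns grow to the right and rows downward; lengths in m; the calibration is good to about 2 mm. A picture is of the moment at which its call begins. camera_info takes no time and is no camera call.
- r.finish_job(): hands the job in; it is judged then, once.
Trained networks look in the newest picture that a camera, given by its name, has taken for a name from the list of things; names that differ only in an ending like _2 or _b are one class to them, and where a whole thing is asked for, a point or a joint stands for the part that bears it (a point fixed in the world has none). Each returns a list of dicts, best first, with "p" (0 to 1); they miss things now and then, are a little off and sometimes report something else, mostly with a low value. They report only what shows in the picture. A call takes as long as a camera call. They do not tell look-alikes from the thing itself.
- r.search_frame(camera, query): "bbox" ([left, top, right, bottom] in pixels, round what is visible of it).
- r.masks_of(camera, query): "region" (480x640 bool, what is visible of it) and "bbox" ([left, top, right, bottom] in pixels, round what is visible of it).
The state is a dict: "clock": time; "q": joint angles; "qd": joint speeds; "joint_torque": joint torques, N m; "tool_pos": TCP position; "eef_rot": TCP orientation; "contact_force": force on the tool from outside, world axes, zero at the start; "moment": the same for the moment, N m; "opening": opening from 0.0 (shut) to 1.0 (fully open); "finger_force": force on a finger pad.
Only numpy, scipy, OpenCV 4.12 (cv2) and the standard library are available. Lean on these libraries where they do the work, as an engineer would, in place of code of your own. Each camera call takes 0.05 s, during which the arm holds its last target. There are 200 camera calls.

## Working session

There is one attempt and no reset: what is moved stays moved. The work goes in short steps, Python scripts to look and compute and a shell command to move; the robot and the scene stay as the last step left them, time stands still between calls to the robot, and variables do not carry over. Pictures are saved under pics/ and viewed, at most 10 in all, crops included, and the job is handed in when it is done.

```bash
mkdir -p pics
python3 - <<'E'
from plant import r
import cv2,numpy as np
for n in("scene","top"):
    im=r.snapshot(n); cv2.imwrite(f"pics/{n}0.png",im[:,:,::-1])
    c=r.camera_info(n); print(n,np.round(c["mtx"],1).tolist(),np.round(-c["R"].T@c["t"],3))
    for q in("chock","end_stop","bottle_first_axis","bottle_end_axis"):
        print(q,[(round(d["p"],2),[int(v) for v in d["bbox"]]) for d in r.search_frame(n,q)])
s=r.get_state();print(s["clock"],s["tool_pos"],s["eef_rot"],s["opening"],r.grip_point_offset)
E
```

```text
scene [[481.4, 0.0, 316.1], [0.0, 481.4, 230.7], [0.0, 0.0, 1.0]] [0.122 0.486 0.739]
chock [(0.92, [239, 218, 301, 253]), (0.7, [356, 199, 386, 236])]
end_stop [(0.7, [165, 324, 234, 398])]
bottle_first_axis [(0.97, [196, 313, 250, 363]), (0.82, [259, 355, 320, 391])]
bottle_end_axis [(0.79, [245, 279, 292, 320])]
top [[443.1, 0.0, 320.5], [0.0, 443.1, 242.4], [0.0, 0.0, 1.0]] [ 0.327 -0.092  0.898]
chock [(0.96, [278, 178, 337, 232]), (0.79, [364, 269, 411, 294])]
end_stop [(0.75, [137, 220, 170, 275])]
bottle_first_axis [(0.83, [163, 296, 200, 342]), (0.69, [164, 224, 198, 273]), (0.56, [211, 232, 244, 281])]
bottle_end_axis [(0.63, [213, 230, 243, 283]), (0.48, [364, 268, 413, 293])]
0.5 [ 0.24096435 -0.57668035  0.23871214] [9.80487844e-01 1.96579723e-01 1.73751557e-05 1.11650543e-05] 1.0025879493176102 0.0187
```

View pics/top0.png

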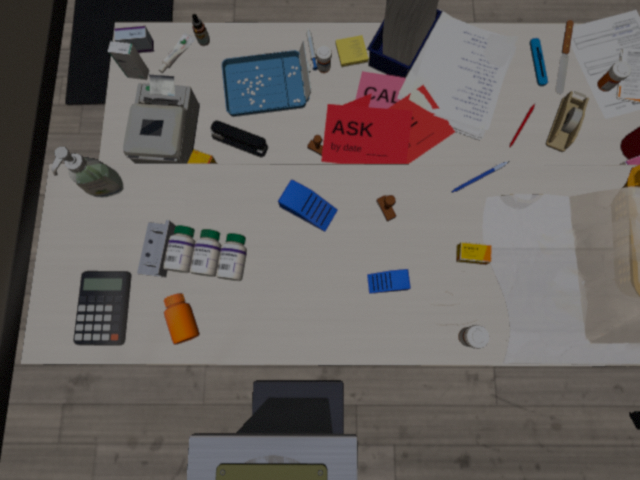

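View pics/scene0.png

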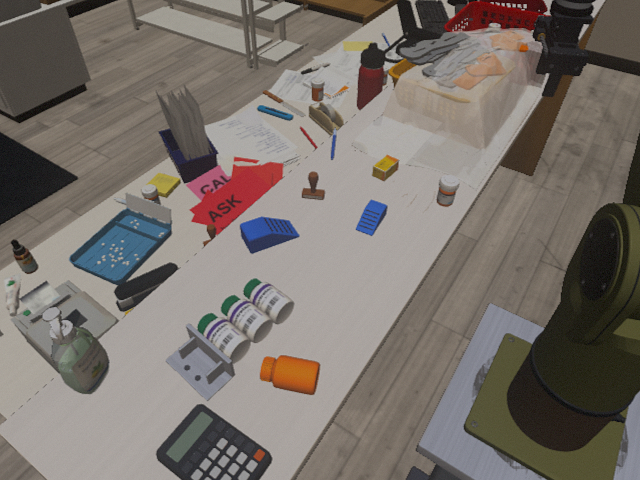

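The top view shows two blue wedges, a larger one at (308,205) and a smaller one at (389,281). The row of bottles is at (179–232, 250), with the stop at (153,248) on its left and an orange look-alike bottle at (180,318). The scene view shows the same wedges at (269,234) and (372,217). I'll fit the models to the masks.

```bash
cat > h.py <<'E'
from plant import r
import cv2,numpy as np
from scipy.optimize import minimize
from scipy.spatial import ConvexHull
CI={n:r.camera_info(n) for n in("scene","top")}
def proj(n,X):
    c=CI[n]; p=(np.atleast_2d(X)@c["R"].T+c["t"])@c["mtx"].T
    return p[:,:2]/p[:,2:]
def unproj(n,uv,z):
    c=CI[n]; d=c["R"].T@np.linalg.inv(c["mtx"])@np.r_[uv,1]; o=-c["R"].T@c["t"]
    return o+d*(z-o[2])/d[2]
W=np.array([[sx*.02,y,z] for sx in(-1,1) for y,z in((.04,0),(.04,.003),(-.005,.03),(-.04,.03),(-.04,0))])
a=np.linspace(0,2*np.pi,24,endpoint=False)
def pose(V,p,s=1):
    c,q=np.cos(p[2]),np.sin(p[2]); return s*V@np.array([[c,-q,0],[q,c,0],[0,0,1]]).T+[p[0],p[1],0]
def sil(n,X):
    m=np.zeros((480*4,640*4),np.uint8); h=cv2.convexHull((proj(n,X)*4+1.5).astype(np.float32))
    cv2.fillConvexPoly(m,np.round(h).astype(int),1); return m>0
def fit(masks,V,p0,s=1,free=False):
    big={n:cv2.resize(m.astype(np.uint8),(2560,1920),interpolation=cv2.INTER_LINEAR)>0 for n,m in masks.items()}
    def f(p):
        t=0
        for n,m in big.items():
            k=sil(n,pose(V,p*[1,1,10],s)); t-=(k&m).sum()/(k|m).sum()
        return t/len(big)
    p0=np.array(p0)/[1,1,10]
    o=minimize(f,p0,method="Nelder-Mead",options=dict(initial_simplex=p0+np.array([[0,0,0],[.01,0,0],[0,.01,0],[0,0,.02]]),xatol=2e-4,fatol=1e-4))
    return o.x*[1,1,10],-o.fun
def mask(n,q,uv):
    for d in r.masks_of(n,q):
        if d["region"][int(uv[1]),int(uv[0])]: return d["region"]
E
cat > m.py <<'E'
from h import *
T=r.snapshot("top");S=r.snapshot("scene")
for nm,ut,us in(("big",(308,205),(269,234)),("small",(389,281),(372,217))):
    ms={"top":mask("top","chock",ut),"scene":mask("scene","chock",us)}
    ms={k:v for k,v in ms.items() if v is not None}
    x=unproj("top",ut,.015); print(nm,list(ms),x)
    for s in(1,1.3,0.8):
        print(s,max((fit(ms,W,[x[0],x[1],y],s) for y in np.arange(8)*np.pi/4),key=lambda t:t[1]))
for q in("bottle_first_axis","end_stop"):
  for n in("top","scene"):
    for d in r.masks_of(n,q):
        ys,xs=np.nonzero(d["region"]); rc=cv2.minAreaRect(np.c_[xs,ys].astype(np.float32))
        print(q,n,round(d["p"],2),np.round(rc[0]),np.round(rc[1]),rc[2],unproj(n,rc[0],.03).round(3),[unproj(n,c,0.03)[:2].round(3).tolist() for c in cv2.boxPoints(rc)])
a=cv2.resize(T[255:310,345:430],None,fx=6,fy=6,interpolation=2);b=cv2.resize(S[190:245,345:400],None,fx=5,fy=6,interpolation=2)
cv2.imwrite("pics/crop1.png",np.hstack([a,b])[:,:,::-1])
cv2.imwrite("pics/crop2.png",cv2.resize(T[210:295,130:260],None,fx=6,fy=6,interpolation=2)[:,:,::-1])
E
python3 m.py
```

```text
big ['top', 'scene'] [ 0.60202456 -0.0631079   0.015     ]
1 (array([ 0.60359435, -0.05360632,  5.91437712]), np.float64(0.5613662184862235))
1.3 (array([ 0.60005601, -0.06448843,  2.62057874]), np.float64(0.9251075678667031))
0.8 (array([ 0.60726186, -0.04876148, -0.21758139]), np.float64(0.3644759442577562))
small ['top'] [ 0.44383384 -0.22690309  0.015     ]
1 (array([ 0.44342869, -0.22447273,  6.37806308]), np.float64(0.9378434065934066))
1.3 (array([ 0.44229024, -0.22946985,  3.47691289]), np.float64(0.6174346089999552))
0.8 (array([ 0.44568893, -0.23015454,  0.01215466]), np.float64(0.6847186932849365))
bottle_first_axis top 0.86 [179. 317.] [48. 27.] 73.3007583618164 [0.369 0.183 0.03 ] [[0.406, 0.225], [0.422, 0.175], [0.334, 0.142], [0.319, 0.191]]
bottle_first_axis top 0.68 [180. 248.] [26. 47.] 10.124671936035156 [0.506 0.192 0.03 ] [[0.463, 0.223], [0.559, 0.214], [0.549, 0.161], [0.454, 0.171]]
bottle_first_axis scene 0.81 [224. 335.] [56. 28.] 39.80557632446289 [0.502 0.189 0.03 ] [[0.555, 0.207], [0.56, 0.156], [0.45, 0.171], [0.449, 0.218]]
bottle_first_axis scene 0.76 [289. 373.] [60. 35.] 9.462322235107422 [0.368 0.185 0.03 ] [[0.398, 0.23], [0.428, 0.177], [0.337, 0.137], [0.312, 0.192]]
end_stop top 0.67 [156. 247.] [30. 59.] 11.040939331054688 [0.508 0.24  0.03 ] [[0.455, 0.275], [0.573, 0.263], [0.562, 0.203], [0.444, 0.217]]
end_stop scene 0.82 [200. 361.] [67. 46.] 43.72697067260742 [0.502 0.249 0.03 ] [[0.565, 0.277], [0.568, 0.2], [0.44, 0.222], [0.444, 0.292]]
```

View pics/crop1.png

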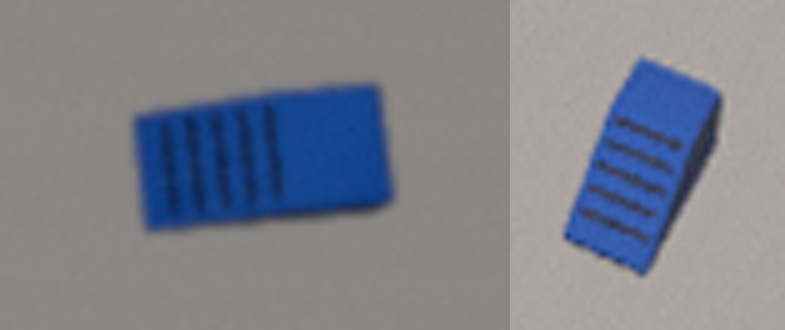

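View pics/crop2.png

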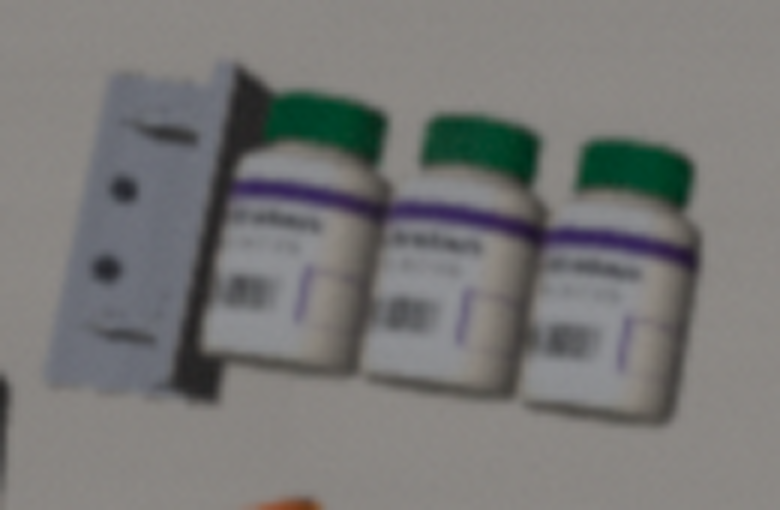

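The crop confirms the small wedge: the scale-1 fit overlaps 94%, while the other one is 1.3 times too large. Its ribs and toe are on the left in the top view (+y), at about (370,283), with the block on the right. The second crop shows three bottles against the stop, caps at the top (+x), with the row tilted slightly. Next I'll refine the row pose.

```bash
cat > row.py <<'E'
from h import *
def bot():
    V=[]
    for x0,x1,R in((-.045,.02,.0265),(.024,.045,.019)):
        for x in(x0,x1): V+= [[x,R*np.cos(t),.0265+R*np.sin(t)] for t in a]
    return np.array(V)
B=bot()
def row(tag=""):
    caps={}
    for n in("top","scene"):
        im=r.snapshot(n); h=cv2.cvtColor(im,cv2.COLOR_RGB2HSV)
        g=cv2.inRange(h,(55,120,30),(90,255,255)); k,_,st,ce=cv2.connectedComponentsWithStats(g)
        L=[(ce[i],st[i,4]) for i in range(1,k) if st[i,4]>60]; caps[n]=[c for c,_ in sorted(L,key=lambda t:t[0][0])]
        print(n,[(c.round(1).tolist(),int(s)) for c,s in L])
    X=[]
    for u,v in zip(caps["top"],caps["scene"]):
        P=[CI[n]["mtx"]@np.c_[CI[n]["R"],CI[n]["t"]] for n in("top","scene")]
        x=cv2.triangulatePoints(P[0],P[1],u.reshape(2,1),v.reshape(2,1)).ravel(); X.append(x[:3]/x[3])
    X=np.array(X); print("caps",X.round(4).tolist()); d=X[0]-X[-1]; print("len",np.linalg.norm(d[:2]),"yaw",np.arctan2(-d[0],d[1]))
    Y=np.array([unproj("top",u,.033) for u in caps["top"]]); d=Y[0]-Y[-1]; print("top-only len",np.linalg.norm(d[:2]),"yaw",np.arctan2(-d[0],d[1]))
    for n in("top","scene"):
        for q in("bottle_end_axis","end_stop"):
          for m in r.masks_of(n,q):
            ys,xs=np.nonzero(m["region"]); c=unproj(n,(xs.mean(),ys.mean()),.03)
            if m["p"]<.3 : continue
            if q=="end_stop": print(q,n,c.round(3)); continue
            print(q,n,round(m["p"],2),c.round(3),[np.round(v,4) for v in fit({n:m["region"]},B,[c[0],c[1],-.12])])
if __name__=="__main__": row()
E
python3 row.py
```

```text
top [([183.6, 230.1], 132), ([209.8, 233.9], 123), ([235.5, 237.9], 122)]
scene [([250.2, 286.4], 121), ([228.3, 303.0], 131), ([205.0, 321.8], 153)]
caps [[0.545, 0.1875, 0.0315], [0.5376, 0.1343, 0.0317], [0.5294, 0.0822, 0.0312]]
len 0.10643505431434172 yaw -0.14696056130382043
top-only len 0.1062738151219897 yaw -0.1479881034790772
bottle_end_axis top 0.7 [0.488 0.086 0.03 ] [array([ 0.4911,  0.0866, -0.1177]), np.float64(0.9516)]
end_stop top [0.505 0.242 0.03 ]
end_stop top [ 0.442 -0.224  0.03 ]
bottle_end_axis scene 0.74 [0.484 0.087 0.03 ] [array([ 0.4918,  0.0834, -0.1979]), np.float64(0.8607)]
end_stop scene [0.496 0.251 0.03 ]
```

```bash
python3 -m jog '[{"wz":0.058,"dx":0.074,"dy":0.12},{"wz":0.058,"dx":0.074,"dy":0.12},{"wz":0.058,"dx":0.074,"dy":0.12},{"wz":0.058,"dx":0.074,"dy":0.12},{"wz":0.058,"dx":0.074,"dy":0.12}]'
python3 -m jog '[{"wz":0.058,"dx":0.074,"dy":0.12},{"wz":0.058,"dx":0.074,"dy":0.12},{"wz":0.058,"dx":0.074,"dy":0.12},{"wz":0.058,"dx":0.074,"dy":0.12},{"wz":0.058,"dx":0.074,"dy":0.12}]'
cat > st.py <<'E'
from plant import r
from scipy.spatial.transform import Rotation as R
import numpy as np
s=r.get_state();M=R.from_quat(s["eef_rot"]).as_matrix()
print("t",round(s["clock"],2),"p",s["tool_pos"].round(4),"yYaw",round((np.arctan2(M[1,1],M[0,1])+np.pi/2)%np.pi-np.pi/2,3),"z",M[:,2].round(3),"q",np.round(s["q"],2),"open",round(s["opening"],3),"F",np.round(s["contact_force"],1),"ff",s["finger_force"])
E
python3 st.py
```

```text
t 1.3 p [ 0.241  -0.5767  0.2387] yYaw -1.175 z [ 0. -0. -1.] q [ 1.21  0.69 -0.19  1.57  0.16  0.9  -0.22] open 1.0 F [ 0.4 -0.5  0.6] ff 0.0invalid input
invalid input
```

```bash
python3 -m jog '[{"wx":0,"wy":0,"wz":0.058,"dx":0.074,"dy":0.12,"dz":0,"hand":0},{"wx":0,"wy":0,"wz":0.058,"dx":0.074,"dy":0.12,"dz":0,"hand":0},{"wx":0,"wy":0,"wz":0.058,"dx":0.074,"dy":0.12,"dz":0,"hand":0},{"wx":0,"wy":0,"wz":0.058,"dx":0.074,"dy":0.12,"dz":0,"hand":0},{"wx":0,"wy":0,"wz":0.058,"dx":0.074,"dy":0.12,"dz":0,"hand":0}]'
python3 st.py
```

```text
clock: 1.72
tool_pos: [0.3341, -0.4254, 0.2389]
eef_rot: [0.882, 0.471, 0.0, 0.0]
contact_force: [0.5, -0.0, 0.3]
opening: 1.004
finger_force: 0.0
t 1.72 p [ 0.3341 -0.4254  0.2389] yYaw -0.59 z [ 0. -0. -1.] q [ 1.04  0.59 -0.35  1.82  0.28  0.78 -0.05] open 1.004 F [ 0.5 -0.   0.3] ff 0.0
```

```bash
python3 -m jog '[{"wx":0,"wy":0,"wz":0.057,"dx":0.074,"dy":0.119,"dz":-0.07,"hand":0},{"wx":0,"wy":0,"wz":0.057,"dx":0.074,"dy":0.119,"dz":-0.07,"hand":0},{"wx":0,"wy":0,"wz":0.057,"dx":0.074,"dy":0.119,"dz":-0.07,"hand":0},{"wx":0,"wy":0,"wz":0.057,"dx":0.074,"dy":0.119,"dz":-0.07,"hand":0},{"wx":0,"wy":0,"wz":0.057,"dx":0.074,"dy":0.119,"dz":-0.07,"hand":0}]'
python3 -m jog '[{"wx":0,"wy":0,"wz":0.057,"dx":0.074,"dy":0.119,"dz":-0.02,"hand":0},{"wx":0,"wy":0,"wz":0,"dx":0,"dy":0,"dz":0,"hand":0}]' >/dev/null
python3 st.py
```

```text
clock: 2.13
tool_pos: [0.4268, -0.2767, 0.1508]
eef_rot: [0.714, 0.7, 0.0, 0.0]
contact_force: [0.0, -0.6, 1.0]
opening: 1.001
finger_force: 0.0
t 2.3 p [ 0.4492 -0.2401  0.1455] yYaw 0.105 z [ 0.004  0.006 -1.   ] q [ 0.67  0.71 -0.43  1.99  0.53  0.54 -0.03] open 0.999 F [-0.1  0.2  0.4] ff 0.0
```

```bash
python3 -m jog '[{"wx":0,"wy":0,"wz":-0.005,"dx":-0.015,"dy":-0.025,"dz":-0.12,"hand":0},{"wx":0,"wy":0,"wz":0,"dx":0,"dy":0,"dz":-0.12,"hand":0},{"wx":0,"wy":0,"wz":0,"dx":0,"dy":0,"dz":-0.08,"hand":0},{"wx":0,"wy":0,"wz":0,"dx":0,"dy":0,"dz":0,"hand":0},{"wx":0,"wy":0,"wz":0,"dx":0,"dy":0,"dz":0,"hand":0}]' >/dev/null
python3 st.py
```

```text
t 2.72 p [ 0.4405 -0.2544  0.066 ] yYaw 0.079 z [-0.001  0.    -1.   ] q [ 0.6   0.84 -0.28  2.04  0.64  0.35 -0.12] open 0.999 F [-0.4 -0.2  0.2] ff 0.0
```

```bash
python3 -m jog '[{"wx":0,"wy":0,"wz":0.008,"dx":0.02,"dy":0.032,"dz":0,"hand":0},{"wx":0,"wy":0,"wz":0,"dx":0,"dy":0,"dz":-0.1,"hand":0},{"wx":0,"wy":0,"wz":0,"dx":0,"dy":0,"dz":-0.1,"hand":0},{"wx":0,"wy":0,"wz":0,"dx":0,"dy":0,"dz":-0.04,"hand":0},{"wx":0,"wy":0,"wz":0,"dx":0,"dy":0,"dz":0,"hand":0}]' >/dev/null
python3 st.py
```

```text
t 3.13 p [ 0.4465 -0.2455  0.0059] yYaw 0.097 z [ 0.     0.001 -1.   ] q [ 0.51  0.95 -0.16  2.04  0.71  0.2  -0.19] open 1.001 F [-1.2  0.5 -0.3] ff 0.0
```

```bash
python3 -m jog '[{"wx":0,"wy":0,"wz":0,"dx":0,"dy":0,"dz":0,"hand":1},{"wx":0,"wy":0,"wz":0,"dx":0,"dy":0,"dz":0,"hand":1},{"wx":0,"wy":0,"wz":0,"dx":0,"dy":0,"dz":0,"hand":1},{"wx":0,"wy":0,"wz":0,"dx":0,"dy":0,"dz":0,"hand":1},{"wx":0,"wy":0,"wz":0,"dx":0,"dy":0,"dz":0,"hand":1}]' 20 >/dev/null
python3 st.py
```

```text
t 3.55 p [ 0.4462 -0.2467  0.007 ] yYaw 0.095 z [ 0.001 -0.    -1.   ] q [ 0.51  0.95 -0.16  2.04  0.71  0.2  -0.19] open 0.643 F [-0.4  0.7  1. ] ff 0.0
```

```bash
python3 -m jog '[{"wx":0,"wy":0,"wz":0,"dx":0,"dy":0,"dz":0,"hand":1},{"wx":0,"wy":0,"wz":0,"dx":0,"dy":0,"dz":0,"hand":1},{"wx":0,"wy":0,"wz":0,"dx":0,"dy":0,"dz":0,"hand":1},{"wx":0,"wy":0,"wz":0,"dx":0,"dy":0,"dz":0,"hand":1},{"wx":0,"wy":0,"wz":0,"dx":0,"dy":0,"dz":0,"hand":1}]' 20 >/dev/null
python3 st.py
```

```text
t 3.97 p [ 0.4457 -0.2465  0.0064] yYaw 0.095 z [ 0. -0. -1.] q [ 0.51  0.95 -0.16  2.04  0.71  0.2  -0.19] open 0.453 F [-0.8  0.3  3.1] ff 19.999256820883602
```

```bash
python3 -m jog '[{"wx":0,"wy":0,"wz":0,"dx":0,"dy":0,"dz":0.1,"hand":1},{"wx":0,"wy":0,"wz":0,"dx":0,"dy":0,"dz":0.1,"hand":1},{"wx":0,"wy":0,"wz":-0.017,"dx":0.018,"dy":0.134,"dz":0,"hand":1},{"wx":0,"wy":0,"wz":-0.017,"dx":0.018,"dy":0.134,"dz":0,"hand":1},{"wx":0,"wy":0,"wz":-0.017,"dx":0.018,"dy":0.134,"dz":0,"hand":1}]' >/dev/null
python3 st.py
python3 -m jog '[{"wx":0,"wy":0,"wz":-0.018,"dx":0.018,"dy":0.134,"dz":0,"hand":1},{"wx":0,"wy":0,"wz":-0.018,"dx":0.018,"dy":0.134,"dz":0,"hand":1},{"wx":0,"wy":0,"wz":-0.018,"dx":0.018,"dy":0.134,"dz":0,"hand":1},{"wx":0,"wy":0,"wz":-0.017,"dx":0.018,"dy":0.134,"dz":0,"hand":1},{"wx":0,"wy":0,"wz":0,"dx":0,"dy":0,"dz":0,"hand":1}]' >/dev/null
python3 st.py
```

```text
t 4.38 p [ 0.4595 -0.1459  0.0565] yYaw -0.012 z [ 0.002  0.    -1.   ] q [ 0.31  0.84 -0.16  2.12  0.59  0.22 -0.39] open 0.45 F [ 1.5  0.1 -0.5] ff 19.99714339384809
t 4.8 p [ 0.4791 -0.0022  0.0561] yYaw -0.138 z [ 0.003  0.007 -1.   ] q [-0.02  0.84 -0.11  2.13  0.42  0.18 -0.65] open 0.454 F [-0.   0.9 -1. ] ff 20.000656305346638
```

```bash
python3 -m jog '[{"wx":0,"wy":0,"wz":0,"dx":0,"dy":0,"dz":0,"hand":1},{"wx":0,"wy":0,"wz":0,"dx":0,"dy":0,"dz":0,"hand":1}]' >/dev/null
python3 st.py
python3 - <<'E'
from h import *
from row import B
im=r.snapshot("top");i2=r.snapshot("scene")
cv2.imwrite("pics/mid.png",np.hstack([cv2.resize(im[150:330,130:330],(400,360)),cv2.resize(i2[180:400,150:370],(360,360))])[:,:,::-1])
for n in("top","scene"):
    print([(round(d["p"],2),np.round(d["bbox"]),) for d in r.search_frame(n,"chock")])
E
```

```text
t 4.97 p [ 0.4768 -0.0126  0.0561] yYaw -0.149 z [-0.001 -0.001 -1.   ] q [-0.01  0.84 -0.1   2.14  0.43  0.18 -0.64] open 0.448 F [-0.7 -0.9 -1.6] ff 19.999128382187337
[(0.85, array([294., 185., 337., 233.]))]
[(0.83, array([275., 241., 308., 283.]))]
```

```bash
python3 -m jog '[{"wx":0,"wy":0,"wz":0,"dx":0,"dy":0,"dz":-0.08,"hand":1},{"wx":0,"wy":0,"wz":0,"dx":0,"dy":0,"dz":-0.08,"hand":1},{"wx":0,"wy":0,"wz":0,"dx":0,"dy":0,"dz":-0.035,"hand":1},{"wx":0,"wy":0,"wz":0,"dx":0,"dy":0,"dz":0,"hand":1},{"wx":0,"wy":0,"wz":0,"dx":0,"dy":0,"dz":0,"hand":1}]' >/dev/null
python3 st.py
python3 - <<'E'
from h import *
im=r.snapshot("top");i2=r.snapshot("scene")
cv2.imwrite("pics/low.png",np.hstack([cv2.resize(im[190:310,130:290],(480,360)),cv2.resize(i2[220:350,190:330],(320,360))])[:,:,::-1])
E
```

```text
t 5.58 p [ 0.4769 -0.0126  0.0073] yYaw -0.15 z [-0.001 -0.001 -1.   ] q [-0.05  0.94 -0.03  2.14  0.45  0.06 -0.67] open 0.457 F [ 0.1 -0.2 -1.1] ff 19.99866639263928
```

View pics/low.png

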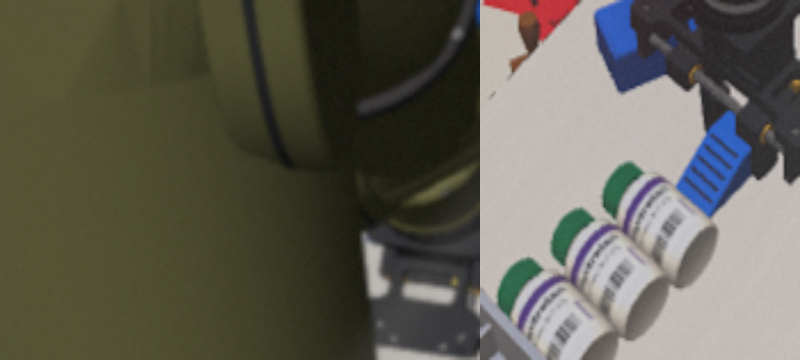

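The scene view shows the gripped chock at about (715,165), with its toe facing the last bottle at (665,230). It is roughly mid-length and there is a small gap. Sliding it in now.

```bash
python3 -m jog '[{"wx":0,"wy":0,"wz":0,"dx":0.004,"dy":0.025,"dz":0,"hand":1},{"wx":0,"wy":0,"wz":0,"dx":0.004,"dy":0.025,"dz":0,"hand":1},{"wx":0,"wy":0,"wz":0,"dx":0.004,"dy":0.025,"dz":0,"hand":1},{"wx":0,"wy":0,"wz":0,"dx":0.002,"dy":0.015,"dz":0,"hand":1},{"wx":0,"wy":0,"wz":0,"dx":0,"dy":0,"dz":0,"hand":1}]' >/dev/null
python3 st.py
python3 - <<'E'
from h import *
i2=r.snapshot("scene")
h=cv2.cvtColor(i2,cv2.COLOR_RGB2HSV);g=cv2.inRange(h,(55,120,30),(90,255,255)); k,_,st,ce=cv2.connectedComponentsWithStats(g)
print([(ce[i].round(1),st[i,4]) for i in range(1,k) if st[i,4]>40])
cv2.imwrite("pics/slid.png",cv2.resize(i2[220:350,190:330],None,fx=4.5,fy=4.5,interpolation=2)[:,:,::-1])
E
```

```text
t 6.1 p [0.4809 0.0118 0.0076] yYaw -0.147 z [ 0.  0. -1.] q [-0.1   0.94 -0.04  2.13  0.43  0.07 -0.69] open 0.45 F [ 0.2 -0.9 -2. ] ff 19.998987740837038
[(array([250. , 286.9]), np.int32(129)), (array([228. , 303.5]), np.int32(139)), (array([204.8, 321.8]), np.int32(150))]
```

View pics/slid.png

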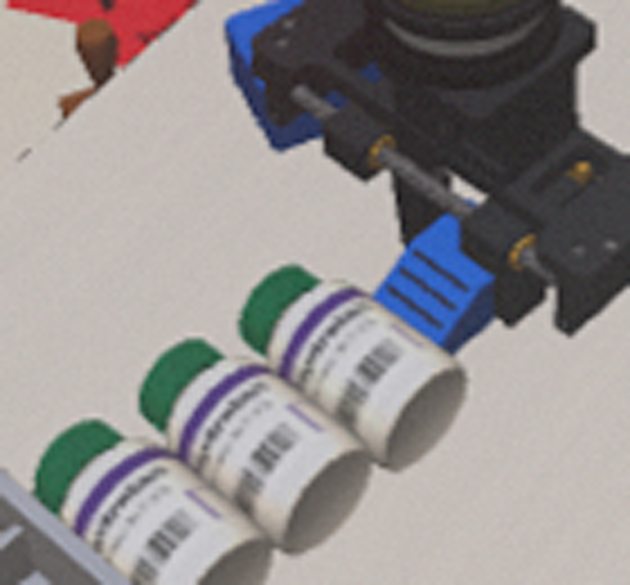

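The crop shows the toe tucked under the last bottle at about (410,330). The caps have not moved: the last one is still at (250,287). One more small nudge, then lower and release.

```bash
python3 -m jog '[{"wx":0,"wy":0,"wz":0,"dx":0.001,"dy":0.008,"dz":0,"hand":1},{"wx":0,"wy":0,"wz":0,"dx":0,"dy":0,"dz":-0.003,"hand":1},{"wx":0,"wy":0,"wz":0,"dx":0,"dy":0,"dz":0,"hand":1},{"wx":0,"wy":0,"wz":0,"dx":0,"dy":0,"dz":0,"hand":0.4},{"wx":0,"wy":0,"wz":0,"dx":0,"dy":0,"dz":0,"hand":0.3}]' >/dev/null
python3 st.py
python3 -m jog '[{"wx":0,"wy":0,"wz":0,"dx":0,"dy":0,"dz":0,"hand":0.2},{"wx":0,"wy":0,"wz":0,"dx":0,"dy":0,"dz":0,"hand":0.2},{"wx":0,"wy":0,"wz":0,"dx":0,"dy":0,"dz":0,"hand":0.2}]' >/dev/null
python3 st.py
```

```text
t 6.57 p [0.4812 0.0127 0.0068] yYaw -0.149 z [ 0.001  0.    -1.   ] q [-0.1   0.94 -0.04  2.13  0.43  0.07 -0.7 ] open 0.582 F [ 0.8 -0.  -0.1] ff 0.0
t 6.82 p [0.4811 0.0126 0.0068] yYaw -0.149 z [ 0.  0. -1.] q [-0.1   0.94 -0.04  2.13  0.43  0.07 -0.7 ] open 0.791 F [-0.4  0.7  0.1] ff 0.0
```

```bash
python3 -m jog '[{"wx":0,"wy":0,"wz":0,"dx":0,"dy":0,"dz":0.08,"hand":0.2},{"wx":0,"wy":0,"wz":0,"dx":0,"dy":0,"dz":0.12,"hand":0.2},{"wx":0,"wy":0,"wz":0,"dx":0,"dy":0,"dz":0.12,"hand":0.2},{"wx":0,"wy":0,"wz":0,"dx":0,"dy":-0.12,"dz":0.1,"hand":0.2},{"wx":0,"wy":0,"wz":0,"dx":0,"dy":-0.15,"dz":0.05,"hand":0.2}]' >/dev/null
python3 -m jog '[{"wx":0,"wy":0,"wz":0,"dx":0,"dy":-0.15,"dz":0,"hand":0.2},{"wx":0,"wy":0,"wz":0,"dx":0,"dy":-0.15,"dz":0,"hand":0.2},{"wx":0,"wy":0,"wz":0,"dx":0,"dy":-0.15,"dz":0,"hand":0.2},{"wx":0,"wy":0,"wz":0,"dx":0,"dy":-0.15,"dz":0,"hand":0.2},{"wx":0,"wy":0,"wz":0,"dx":0,"dy":-0.15,"dz":0,"hand":0.2}]' >/dev/null
python3 -m jog '[{"wx":0,"wy":0,"wz":0,"dx":0,"dy":-0.15,"dz":0,"hand":0.2},{"wx":0,"wy":0,"wz":0,"dx":0,"dy":-0.15,"dz":0,"hand":0.2},{"wx":0,"wy":0,"wz":0,"dx":0,"dy":-0.15,"dz":0,"hand":0.2},{"wx":0,"wy":0,"wz":0,"dx":0,"dy":-0.1,"dz":0,"hand":0.2},{"wx":0,"wy":0,"wz":0,"dx":0,"dy":0,"dz":0,"hand":0.2}]' >/dev/null
python3 st.py
cat > chk.py <<'E'
from row import *
row()
im=r.snapshot("top");i2=r.snapshot("scene")
cv2.imwrite("pics/end.png",np.hstack([cv2.resize(im[200:320,130:290],(480,360)),cv2.resize(i2[220:350,190:330],(320,360))])[:,:,::-1])
p=np.array([.485,.035,-.148])
print("chock px",proj("top",[p[0],p[1],.015]),proj("scene",[p[0],p[1],.015]))
for n in("top","scene"):
    for d in r.masks_of(n,"chock"):
        print(n,round(d["p"],2),d["bbox"],fit({n:d["region"]},W,p) if d["region"][tuple(proj(n,[.481,.015,.03])[0][::-1].astype(int))] else "")
E
python3 chk.py
```

```text
t 8.07 p [ 0.4784 -0.3882  0.1238] yYaw -0.159 z [-0.001 -0.005 -1.   ] q [ 0.81  0.84 -0.38  1.69  0.45  0.7   0.04] open 0.8 F [-0.1 -1.1 -0. ] ff 0.0
top [([183.5, 230.1], 129), ([209.5, 233.9], 120), ([235.0, 238.0], 124)]
scene [([250.3, 286.3], 120), ([228.3, 303.3], 131), ([204.9, 321.7], 151)]
caps [[0.545, 0.1878, 0.0318], [0.5373, 0.1348, 0.0318], [0.5287, 0.0828, 0.0325]]
len 0.10626938271334738 yaw -0.154135542951026
top-only len 0.10578098982826993 yaw -0.15158447266815317
bottle_end_axis top 0.87 [0.487 0.087 0.03 ] [array([ 0.4902,  0.088 , -0.1351]), np.float64(0.9087)]
end_stop top [0.505 0.241 0.03 ]
bottle_end_axis scene 0.81 [0.483 0.088 0.03 ] [array([ 0.491 ,  0.0846, -0.1825]), np.float64(0.8574)]
end_stop scene [0.495 0.251 0.03 ]
chock px [[258.9282874  260.24825264]] [[285.65357117 286.04463373]]
top 0.92 [243.1, 249.0, 283.6, 272.6] (array([ 0.48438022,  0.03240148, -0.14015992]), np.float64(0.8758247460894062))
top 0.74 [274.3, 179.6, 337.8, 231.9] 
scene 0.87 [275.6, 266.2, 307.7, 297.1] (array([ 0.48307169,  0.024511  , -0.12630992]), np.float64(0.642373389271801))
scene 0.72 [240.0, 216.9, 302.3, 252.1]
```

View pics/end.png

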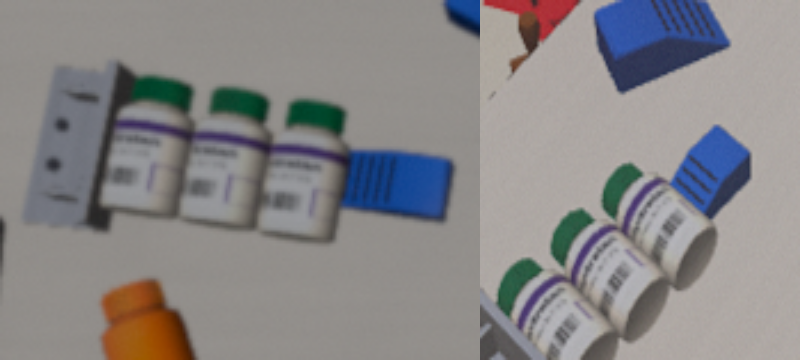

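The final picture shows the chock at (400,185), square to the row, centred and tucked under the last bottle. The three bottles still lie together against the stop. The measured axis offset is about 52–54 mm along y and 1 mm sideways, inside the limits.

```bash
python3 -c "
from plant import r
print(r.finish_job())"
```

```text
the job is handed in; nothing more can be done
None
```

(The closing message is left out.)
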